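# Key shut the spare-dice canister

## Task

Shut the silver spare-dice canister with the blue-handled key from the wooden stand: set the key in the round recess of the brass insert in the cap, turn it while pressing until the blade drops fully into the slot, then turn the cap clockwise until its pointer comes to the red tab on the side and the clutch gives. Stop at that first slip (a slip of 5 to 20 degrees is right) and leave the key standing in the cap, let go. Do not disturb the other things on the ledge.

Things in the scene. Friction and masses are not known exactly. Their poses are not given: they have to be found in the camera images.
- key: Loose steel T-key, 89 mm tall, 160 g, upright in its stand. Origin: centre of the blade's lower end; z up the shank. From below: blade 34 mm along x, 10 mm along y, 24 mm high; round collar 60 mm across, 6 mm thick; shank 16 mm across; blue crossbar parallel to the blade. Half a turn makes no difference.
- key_handle (a point): Centre of the key's blue crossbar handle, 76 mm above the blade's end; the bar is 90 mm along the key's x, 18 mm along y, 26 mm high. Grip it across its 18 mm thickness, from above.
- stand: Fixed dark wooden block 85 x 85 x 40 mm, origin centre of the underside. The key's blade hangs loosely in a slot 38 x 14 mm along its x in the top, its collar resting on the block; the key lifts straight out.
- canister: Fixed silver aluminium canister, origin at the centre of its underside on the ledge, z up its axis. Foot 100 mm across, body 92 mm, cap 96 mm across from z 60 to 90 mm. A red tab stands on its side, 50 to 70 mm from the axis, up to z 89 mm.
- keyhole (a point): Centre of the top plane of the cap's brass insert (67 mm across), on the canister's axis, 90.5 mm above the ledge. The insert has a round recess 8 mm deep, funnelled from 49 to 39 mm across, with a round-ended slot in its floor, 39 mm long, 15 mm wide, 22 mm deep. Key home: collar on the insert, blade's end 24 mm below this point. Rubbing with under 10 N does not turn the cap.
- cap_pointer (a point): Red bar on the cap's top face, 41.5 mm from the axis; it turns with the cap. The slot's direction is not measured: it lies anywhere within 0.6 rad either side of the line from the axis to this pointer (seen from above as a dark slot in brass). The blade drops in within about 0.15 rad of it.
- closed_mark (a point): Top of the red tab fixed to the canister's side, 60 mm from the axis. The pointer is in line with it when the cap is shut.
- cap (a joint): Turn of the cap in rad, growing clockwise seen from above; starts between 0.1 and 0.4 and comes to a hard stop, shut, at 1.0. It needs about 0.15 N m. At 0 the pointer lies along the canister's +x axis.
- cap_slip (a joint): Slip in rad of the brass insert within the cap, clockwise positive, 0 at the start. The insert carries the cap along up to about 0.36 N m; above that (cap at its stop) it slips smoothly and stays where it is left. The key has about 0.15 rad of play in the slot either way, so it turns further than the insert.
- cup: Loose steel dice cup, 76 mm across, 95 mm high. Leave it alone. Origin at the centre of its underside.
- meeple: Loose wooden meeple, 64 mm wide along y, 16 mm thick, 73 mm high, standing. Leave it alone. Origin at the centre of its underside.
- ring_dish: Loose white ceramic ring dish, 116 mm across, 53 mm high at its spike, with a green and a yellow die lying in it. Leave it alone. Origin at the centre of its underside.
- die_red: Loose red die, 24 mm. Leave it alone. Origin at the centre of its underside.
- die_blue: Loose blue die, 24 mm. Leave it alone. Origin at the centre of its underside.
- die_black: Loose black die, 24 mm. Leave it alone. Origin at the centre of its underside.
- binder_clip: Loose black spring binder clip, 60 x 50 mm, 20 mm high. Leave it alone. Origin at the centre of its underside.

How it is judged:
By the outcome, as a careful person would: the job done as asked, in the order asked, and still so for the second after the job is handed in, with the robot touching nothing.
It also fails if it takes over 64 s, if anything falls off the work surface, if the arm or the gripper's body presses on something with over 40 N, if the wrist force passes 120 N, or if a joint passes its speed limit or range.

## Robot

A 6-joint arm with a two-finger parallel gripper is mounted at the origin on the work surface. World frame = base frame: x ahead of the robot, y to its left, z up, the work surface at z = 0. Lengths are in mm, angles in rad, forces in N, time in s.
With the tool pointing down it reaches from about 300 to 775 mm from the base axis. Payload 14.6 kg.
Tool frame: the origin (TCP) lies midway between the tips of the shut fingers; the grasp point (between the pads) lies behind it (manip.grip_depth is the z of the grasp point in the tool frame, in mm); z points along the fingers, y is the line along which they close (so a half turn about z gives the same grasp; the last joint's range is limited). The gripper opens to 94 mm and grips with 3 to 60 N. Pads are 16 mm wide; open, the fingers measure 119 mm over their backs; the gripper's body (75 mm by 177 mm) begins 78 mm behind the grasp point.
Start: joints at [-1.356, 0.3, 1.521, -0, 1.321, -0.067], TCP at [152.94, -528.298, 205.446] pointing down, gripper open.
Joint ranges: [-3.03, 3.03], [-0.79, 2.21], [0.23, 2.52], [-1.04, 4.18], [0, 3.07], [-2.55, 2.55]. Speed limits (rad/s): [2.22, 2.22, 2.57, 3.14, 3.14, 3.14].

## Interface

Orientations are given as [roll, pitch, yaw] about the fixed x, y, z axes, in that order (R = Rz(yaw) Ry(pitch) Rx(roll)).
In Python, from cell import manip gives the robot as it stands.
- The arm moves only by the shell command python3 nudge.py FILE [OPENING] [FORCE], which reads ROWS from the file FILE. ROWS is a JSON list of rows, 1 to 5 of them, each written [[dx, dy, dz], [rx, ry, rz]]: dx, dy, dz in units of 50 mm, then a rotation vector rx, ry, rz in rad; each row is the pose to reach, as a shift and turn from the pose commanded when the command began, along the tool's axes at that moment; what a row does not reach only later rows make up. A row lasts 1/10 s, in which the tool goes at most 50 mm and 0.15 rad, less where a joint would pass 70% of its speed; a pose out of reach is approached as far as the arm can. OPENING is the finger opening in mm, set as the command begins (- or left out keeps the last). The fingers move at their own pace and stop on an object; FORCE is the grip in N (left out, the last holds). Time passes only in rows, so rows that do not move let the fingers close. It prints the time, the measured TCP pose, the force, the opening and the grip force at its end. Input that does not fit is refused with a message, and nothing moves.
- manip.read_state(): the state, without advancing time (a new reading comes with each control period).
- manip.camera(name): name is "scene" or "top" or "wrist"; returns (picture, depth): 420x560x3 uint8, red, green, blue; 420x560 float32, mm along the optical axis (not along the pixel's ray), 0 where there is no reading.
- manip.camera_info(name): a dict with "K" (3x3 intrinsics, pixels), "rvec" (rotation vector, rad) and "tvec" (3), from world to camera coordinates, as OpenCV has them; the wrist camera has in their place "mount" (4x4, takes a point from camera to tool coordinates, whose origin is the TCP and whose axes are the flange's). Camera axes: x right, y down, z forward; pixel columns grow to the right and rows downward; lengths in mm; the calibration is good to about 2 mm. A picture is of the moment at which its call begins: read the wrist's pose just before it. camera_info takes no time and is no camera call.
- manip.sign_off(): hands the job in; it is judged then, once.
The state is a dict: "clock": time; "joints": joint angles; "qd": joint speeds; "effort": joint torques, N m; "eef_pos": TCP position; "eef_rot": TCP orientation; "wrist_force": force on the tool from outside, world axes, zero at the start; "moment": the same for the moment, N m; "finger_gap": finger opening in mm; "finger_force": force on a finger pad.
Only numpy, scipy, OpenCV 4.12 (cv2) and the standard library are available. Lean on these libraries where they do the work, as an engineer would, in place of code of your own. Each camera call takes 0.05 s, during which the arm holds its last target. There are 200 camera calls.

## Working session

There is one attempt and no reset: what is moved stays moved. The work goes in short steps, Python scripts to look and compute and a shell command to move; the robot and the scene stay as the last step left them, time stands still between calls to the robot, and variables do not carry over. Pictures are saved under pics/ and viewed, at most 10 in all, crops included, and the job is handed in when it is done.

```bash
ls; mkdir -p pics; python3 - <<'E'
from cell import manip
import cv2,numpy as np
ims=[]
for n in("scene","top"):
    p,d=manip.camera(n); np.savez(f"pics/{n}0.npz",p=p,d=d); cv2.imwrite(f"pics/{n}0.png",p[...,::-1])
    i=manip.camera_info(n); print(n,i)
s=manip.read_state(); print(s, manip.grip_depth)
E
```

```text
cell.py
nudge.py
pics
scene {'K': array([[396.52027099,   0.        , 280.06051553],
       [  0.        , 396.52027099, 208.62787006],
       [  0.        ,   0.        ,   1.        ]]), 'rvec': array([ 2.27042079,  1.24472552, -0.39052466]), 'tvec': array([-295.91886115, -344.92845311, 1444.78053563])}
top {'K': array([[381.0402107 ,   0.        , 276.24243502],
       [  0.        , 381.0402107 , 205.15669243],
       [  0.        ,   0.        ,   1.        ]]), 'rvec': array([ 2.14012338, -2.14890675,  0.16103865]), 'tvec': array([   7.73192762,  594.32751951, 1078.59451943])}
{'clock': 0.1, 'joints': array([-1.35558476e+00,  3.00395730e-01,  1.52153518e+00, -3.25685718e-06,
        1.32073209e+00, -6.65791186e-02]), 'qd': array([ 5.91083512e-04, -4.96954608e-05, -2.29878609e-03,  1.06595688e-03,
        4.27898250e-04, -1.45455289e-03]), 'effort': array([-1.15995008e-03, -5.32644868e+01, -3.53285229e+01,  7.09000672e-02,
        2.34696642e-02, -5.43078534e-05]), 'eef_pos': array([ 152.8954784 , -528.05921507,  204.9471005 ]), 'eef_rot': array([-3.14052447e+00, -6.80620155e-05,  2.81791460e-01]), 'wrist_force': array([0.84801211, 0.04062624, 0.79553792]), 'moment': array([-0.02594214,  0.01963487,  0.00681617]), 'finger_force': 0.0, 'finger_gap': 93.81355788261052} -18.8
```

View pics/top0.png

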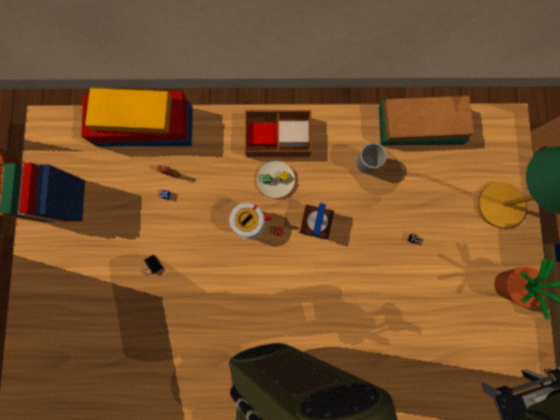

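View pics/scene0.png

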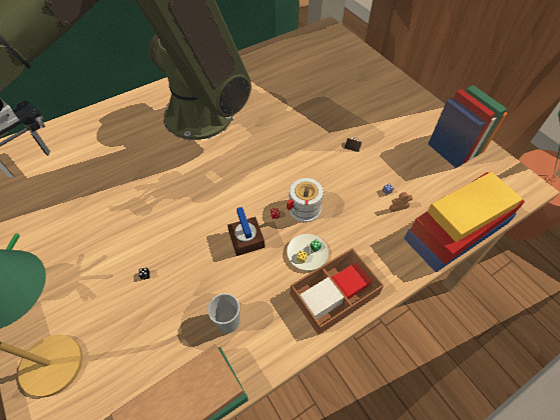

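The top view shows the canister at about (247,220), with the pointer at (255,209), the tab at (267,217) and a dark slot. The key's blue bar runs from (321,206) to (317,236) on the stand. I'll measure these next.

```bash
cat > h.py <<'E'
import numpy as np,cv2
from scipy.spatial.transform import Rotation as R
from cell import manip
def campose(name,s=None):
    i=manip.camera_info(name);K=np.array(i["K"])
    if "mount" in i:
        T=np.eye(4);T[:3,:3]=R.from_euler('xyz',s["eef_rot"]).as_matrix();T[:3,3]=s["eef_pos"]
        T=T@np.array(i["mount"]); return K,T[:3,:3],T[:3,3]
    Rm=R.from_rotvec(i["rvec"]).as_matrix().T
    return K,Rm,-Rm@np.array(i["tvec"])
def toplane(uv,z,K,Rm,c):
    uv=np.atleast_2d(uv).astype(float)
    r=np.c_[(uv[:,0]-K[0,2])/K[0,0],(uv[:,1]-K[1,2])/K[1,1],np.ones(len(uv))]@Rm.T
    return c+r*((z-c[2])/r[:,2])[:,None]
def blobs(p,kind,amin=5):
    h=cv2.cvtColor(p,cv2.COLOR_RGB2HSV);H,S,V=h[...,0],h[...,1],h[...,2]
    m={'red':((H<6)|(H>172))&(S>150)&(V>80),'blue':(H>100)&(H<125)&(S>130)&(V>60),
       'brass':(H>12)&(H<30)&(S>80)&(V>100)}[kind].astype(np.uint8)
    n,l,st,ce=cv2.connectedComponentsWithStats(m)
    return [(ce[k],st[k],np.argwhere(l==k)[:,::-1]) for k in range(1,n) if st[k,4]>=amin]
E
python3 - <<'E'
from h import *
np.set_printoptions(precision=1,suppress=True)
f=np.load('pics/top0.npz');p,d=f['p'],f['d'];cam=campose('top')
for kind,z in(('red',90),('blue',116)):
    for c,st,px in blobs(p,kind):
        if 220<c[0]<345 and 190<c[1]<250:
            w=toplane(px,z,*cam); print(kind,c,st[4],w.mean(0),'depth',d[int(c[1]),int(c[0])])
            if kind=='blue':
                (cx,cy),(a,b),an=r=cv2.minAreaRect(w[:,:2].astype(np.float32)); print(r)
K,Rm,c=cam
# canister cap: points by depth with height 80..96
v,u=np.mgrid[180:260,220:350]; D=d[180:260,220:350]
pts=np.stack([(u-K[0,2])/K[0,0]*D,(v-K[1,2])/K[1,1]*D,D],-1)@Rm.T+c
for lo,hi,u0,u1 in((84,97,220,285),(105,125,300,335),(36,50,295,340)):
    m=(pts[...,2]>lo)&(pts[...,2]<hi)&(u>u0)&(u<u1); q=pts[m]
    print(lo,m.sum(),q.mean(0),cv2.minAreaRect(q[:,:2].astype(np.float32)),cv2.minEnclosingCircle(q[:,:2].astype(np.float32)))
E
```

```text
red [254.4 206.7] 10 [583.3  67.1  90. ] depth 1071.2788
red [267.4 217.3] 24 [553.   30.4  90. ] depth 1072.9362
red [278.3 230.6] 48 [515.6  -0.   90. ] depth 1134.5046
blue [318.9 219.2] 177 [ 544.3 -111.4  116. ] depth 1055.9407
((544.7334594726562, -111.47452545166016), (16.66632843017578, 85.2432632446289), 76.5918197631836)
84 792 [546.5  87.7  89.3] ((545.1646728515625, 87.686279296875), (104.02055358886719, 95.36454010009766), 55.55839157104492) ((550.1207275390625, 79.48216247558594), 59.61056900024414)
105 81 [ 542.3 -113.5  106.3] ((546.9359741210938, -115.09749603271484), (16.409210205078125, 87.06784057617188), 76.49800109863281) ((547.4811401367188, -112.82748413085938), 43.69527053833008)
36 619 [ 546.  -113.5   41.5] ((546.68994140625, -114.86719512939453), (85.2480239868164, 84.93152618408203), 76.7793960571289) ((545.961181640625, -114.40116119384766), 58.97868347167969)
```

The rows are not in the units I measure in: shifts go in units of 50 mm. I convert before sending: 205 mm is 4.1, -120 mm is -2.4.

```bash
echo '[[[0.82, -0.48, 0], [0, 0, -0.15]], [[1.64, -0.96, 0], [0, 0, -0.3]], [[2.46, -1.44, 0], [0, 0, -0.45]], [[3.28, -1.92, 0], [0, 0, -0.6]], [[4.1, -2.4, 0], [0, 0, -0.75]]]' > path.dat && python3 nudge.py path.dat
cat > to.py <<'E'
import sys;from h import *
np.set_printoptions(precision=3,suppress=True)
x,y,z,yaw=map(float,sys.argv[1:]);s=manip.read_state()
r=R.from_euler('xyz',s["eef_rot"]);t=R.from_euler('xyz',[np.pi,0,yaw])
print('t',s['clock'],'pos',s['eef_pos'],s['eef_rot'],'delta',r.inv().apply(np.array([x,y,z])-s['eef_pos']),'rot',(r.inv()*t).as_rotvec(),'F',s['wrist_force'],'M',s['moment'],'gap',s['finger_gap'],'q6',s['joints'][5])
E
python3 to.py 546 -114 205 2.907; python3 -c "
from cell import manip;print(manip.camera_info('wrist'))"
```

```text
clock: 0.6
eef_pos: [317.4, -354.4, 205.3]
eef_rot: [-3.141, -0.0, 1.038]
wrist_force: [0.6, -0.3, -0.1]
finger_gap: 94.1
finger_force: 0.0
t 0.6 pos [ 317.362 -354.37   205.309] [-3.141 -0.     1.038] delta [323.214  74.74    0.343] rot [-0.    -0.    -1.869] F [ 0.611 -0.35  -0.141] M [-0.061 -0.066  0.   ] gap 94.07548826555262 q6 -0.3843637580950057
{'K': array([[299.97761172,   0.        , 284.09697862],
       [  0.        , 299.97761172, 205.92036212],
       [  0.        ,   0.        ,   1.        ]]), 'mount': array([[-4.64045561e-04, -9.63321217e-01, -2.68350550e-01,
         7.72844909e+01],
       [ 9.99999800e-01, -3.31857240e-04, -5.37954360e-04,
         1.30228939e+00],
       [ 4.29168776e-04, -2.68350746e-01,  9.63321179e-01,
        -1.78841463e+02],
       [ 0.00000000e+00,  0.00000000e+00,  0.00000000e+00,
         1.00000000e+00]])}
```
Camera is +77 on tool x, 179 above TCP, looking slightly toward -x (to TCP). With yaw ~2.9, tool x points toward -x world (robot). Camera at 384 height at TCP 205; fov ±43° horizontally (along tool y). Good: viewing from mid of key and canister: at TCP (546,-14,205)? Camera horizontal covers ±0.93*290=270mm. Both visible! But the oblique. Better view each closely. Go first to key at z 205, take a pic (includes canister off at side 200mm).

Converted, 200 mm is 4, 37 mm is 0.74.

```bash
echo '[[[0.8, 0.18, 0], [0, 0, -0.15]], [[1.6, 0.36, 0], [0, 0, -0.3]], [[2.4, 0.56, 0], [0, 0, -0.45]], [[3.2, 0.74, 0], [0, 0, -0.6]], [[4, 0.92, 0], [0, 0, -0.75]]]' > path.dat && python3 nudge.py path.dat >/dev/null
python3 to.py 546 -114 205 2.907
```

```text
t 1.1 pos [ 459.49  -206.472  205.295] [-3.141 -0.     1.788] delta [ 71.648 104.411   0.284] rot [-0.    -0.    -1.119] F [ 0.319 -1.534  0.663] M [-0.059 -0.087  0.011] gap 93.52320404825764 q6 -0.7123107010374448
```

Converted, 104 mm is 2.08, 78 mm is 1.56.

```bash
echo '[[[0.36, 0.52, 0], [0, 0, -0.15]], [[0.72, 1.04, 0], [0, 0, -0.3]], [[1.08, 1.56, 0], [0, 0, -0.45]], [[1.44, 2.08, 0], [0, 0, -0.6]], [[1.44, 2.08, 0], [0, 0, -0.75]]]' > path.dat && python3 nudge.py path.dat >/dev/null; echo '[[[0, 0, 0], [0, 0, -0.15]], [[0, 0, 0], [0, 0, -0.3]], [[0, 0, 0], [0, 0, -0.37]], [[0, 0, 0], [0, 0, -0.37]]]' > path.dat && python3 nudge.py path.dat>/dev/null
python3 to.py 546 -114 205 2.907
cat > look.py <<'E'
import sys;from h import *
s=manip.read_state();p,d=manip.camera('wrist');n=sys.argv[1]
np.savez(f'pics/{n}.npz',p=p,d=d,pos=s['eef_pos'],rot=s['eef_rot']);cv2.imwrite(f'pics/{n}.png',p[...,::-1])
E
python3 look.py w1
```

```text
t 2.0 pos [ 545.101 -115.744  205.137] [ 3.142 -0.001  2.903] delta [-0.461  1.907  0.136] rot [ 0.    -0.001 -0.004] F [ 0.979  0.141 -0.307] M [ 0.024 -0.083 -0.008] gap 94.01371380191112 q6 -1.6070305391068622
```

View pics/w1.png

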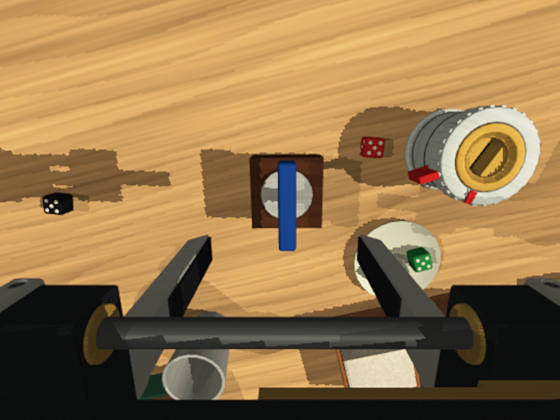

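The key's bar spans (287,162)–(287,250). The insert is near (491,153) with its dark slot, the pointer is at (471,197) and the tab at (424,176).

```bash
cat > an.py <<'E'
import sys;from h import *
np.set_printoptions(precision=2,suppress=True)
f=np.load(f'pics/{sys.argv[1]}.npz');p,d=f['p'],f['d'];cam=campose('wrist',dict(eef_pos=f['pos'],eef_rot=f['rot']))
if 'k' in sys.argv:
  for c,st,px in blobs(p,'blue',300):
    w=toplane(px,105,*cam);r=cv2.minAreaRect(w[:,:2].astype(np.float32));print('bar',c,st,r,'depth',d[int(c[1]),int(c[0])])
else:
  for c,st,px in blobs(p,'red',15):
    print('red',c,st[4],toplane(c,90,*cam)[0])
  b=max(blobs(p,'brass',100) ,key=lambda b:0 if not 400>b[1][2]>30 or b[1][3]>200 else b[1][4])
  w=toplane(b[2],90.5,*cam)[:,:2].astype(np.float32);print('brass',b[0],b[1],cv2.minEnclosingCircle(w))
  h=cv2.convexHull(w);e=cv2.fitEllipse(h);print('ell',e);C=np.array(e[0])
  x,y,ww,hh=b[1][:4];g=cv2.cvtColor(p,cv2.COLOR_RGB2GRAY)
  # dark slot at recess floor plane z=82.5
  vu=np.argwhere(g<70)[:,::-1];q=toplane(vu,82.5,*cam)[:,:2];q=q[np.hypot(*(q-C).T)<22]
  r=cv2.minAreaRect(q.astype(np.float32));_,_,V=np.linalg.svd(q-q.mean(0));print('slot',len(q),r,q.mean(0),'ang',np.arctan(V[0,1]/V[0,0]))
E
python3 an.py w1 k; python3 an.py w1
```

```text
bar [286.77 205.62] [ 278  162   18   89 1526] ((547.6659545898438, -115.14158630371094), (16.33699607849121, 88.3304214477539), 76.85391235351562) depth 289.16507
red [371.76 146.84] 356 [511.85 -21.8   90.  ]
red [423.08 174.92] 384 [550.94  23.12  90.  ]
red [470.16 196.89] 96 [584.58  66.69  90.  ]
brass [279.52 370.8 ] [ 217  349  131   51 4916] ((762.8297729492188, -175.305908203125), 82.2884292602539)
ell ((746.4283447265625, -191.3878631591797), (78.86067962646484, 238.25567626953125), 169.92291259765625)
slot 0 ((0.0, 0.0), (0.0, 0.0), 0.0) [nan nan] ang 0.0an.py:16: RuntimeWarning: Mean of empty slice.
  r=cv2.minAreaRect(q.astype(np.float32));_,_,V=np.linalg.svd(q-q.mean(0));print('slot',len(q),r,q.mean(0),'ang',np.arctan(V[0,1]/V[0,0]))
  ret = um.true_divide(
```

```bash
sed -i "s/or b\[1\]\[3\]>200/or b[0][1]>300 or b[1][3]>200/" an.py
echo '[[[0.22, 0.94, 0], [0, 0, 0]], [[0.46, 1.96, 0], [0, 0, 0]], [[0.7, 2.94, 0], [0, 0, 0]], [[0.94, 3.94, 0], [0, 0, 0]], [[0.94, 3.94, 0], [0, 0, 0]]]' > path.dat && python3 nudge.py path.dat >/dev/null;echo '[[[0, 0, 0], [0, 0, 0]], [[0, 0, 0], [0, 0, 0]]]' > path.dat && python3 nudge.py path.dat >/dev/null; python3 look.py w2; python3 an.py w2; python3 to.py 547.7 -115.1 110 2.912
```

```text
red [211.54 185.1 ] 263 [512.36  18.35  90.  ]
red [235.09 218.68] 199 [551.83  31.24  90.  ]
red [275.72 239.83] 78 [584.49  66.11  90.  ]
red [305.37 372.74] 1843 [759.34  58.41  90.  ]
brass [288.98 202.52] [ 257  171   65   64 2830] ((549.2742919921875, 88.83706665039062), 33.7086067199707)
ell ((549.1049194335938, 89.06331634521484), (66.22986602783203, 66.68212127685547), 68.80824279785156)
slot 425 ((549.1046752929688, 88.62168884277344), (14.109928131103516, 37.1783332824707), 47.17017364501953) [548.67  89.27] ang -0.7397932438113582
t 2.8 pos [546.454  85.491 205.396] [-3.141 -0.     2.9  ] delta [ -49.29  -194.429   95.429] rot [-0.    -0.    -0.012] F [-0.014 -0.16   0.748] M [ 0.021 -0.167 -0.024] gap 93.54638410572338 q6 -1.2397041648507166
```

View pics/w2.png

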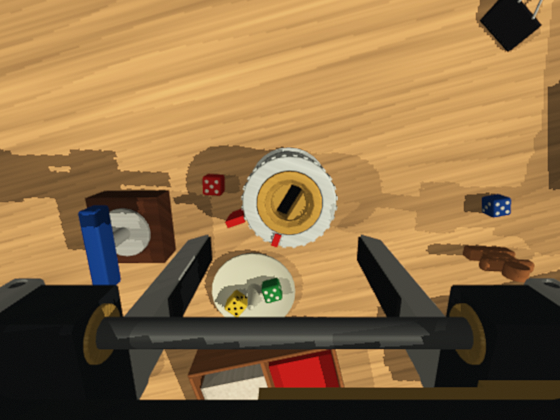

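The insert centre is at pixel (289,202), which gives (549.1, 89.0) at 66 mm across, matching the 67 mm given. The slot lies at −0.74 rad and the pointer at about −0.57 rad with a 42 mm radius, so the sizes agree. Next I'll go to the key.

```bash
echo '[[[-0.24, -0.96, 0], [0, 0, 0]], [[-0.48, -1.94, 0], [0, 0, -0.012]], [[-0.74, -2.92, 0], [0, 0, -0.012]], [[-0.98, -3.888, 0], [0, 0, -0.012]], [[-0.986, -3.888, 0], [0, 0, -0.012]]]' > path.dat && python3 nudge.py path.dat 50 50 >/dev/null
echo '[[[0, 0, 0.4], [0, 0, 0]], [[0, 0, 0.8], [0, 0, 0]], [[0, 0, 1.2], [0, 0, 0]]]' > path.dat && python3 nudge.py path.dat >/dev/null; python3 to.py 547.7 -115.1 74 2.912
```

```text
t 3.6 pos [ 547.75  -114.669  144.789] [3.142 0.    2.912] delta [-0.035 -0.437 70.789] rot [ 0.  0. -0.] F [-0.094 -0.429  0.65 ] M [ 0.048 -0.112  0.012] gap 49.900017641508505 q6 -1.6126211339803211
```

```bash
echo '[[[0, -0.008, 0.5], [0, 0, 0]], [[0, -0.008, 1], [0, 0, 0]], [[0, -0.008, 1.3], [0, 0, 0]], [[0, -0.008, 1.42], [0, 0, 0]], [[0, -0.008, 1.42], [0, 0, 0]]]' > path.dat && python3 nudge.py path.dat >/dev/null;  python3 to.py 547.7 -115.1 74 2.912
echo '[[[0, 0, 0], [0, 0, 0]], [[0, 0, 0], [0, 0, 0]], [[0, 0, 0], [0, 0, 0]], [[0, 0, 0], [0, 0, 0]], [[0, 0, 0], [0, 0, 0]]]' > path.dat && python3 nudge.py path.dat 0 50;  python3 to.py 547.7 -115.1 74 2.912
```

```text
t 4.1 pos [ 547.641 -114.573   74.095] [ 3.142 -0.001  2.913] delta [-0.177 -0.499  0.094] rot [ 0.    -0.001  0.001] F [-0.236  0.363  0.004] M [ 0.015 -0.169  0.033] gap 49.81804262960649 q6 -1.6136021471609263
clock: 4.6
eef_pos: [548.1, -114.2, 74.7]
eef_rot: [3.142, 0.0, 2.914]
wrist_force: [-1.2, 0.7, 1.4]
finger_gap: 17.9
finger_force: 50.0
t 4.6 pos [ 548.131 -114.195   74.744] [3.142 0.    2.914] delta [ 0.216 -0.979  0.744] rot [0.    0.    0.002] F [-1.243  0.671  1.377] M [ 0.031 -0.064 -0.021] gap 17.928760312295765 q6 -1.6139061387119407
```

Converted, -96 mm is -1.92, -80 mm is -1.6.

```bash
echo '[[[0, 0, -0.2], [0, 0, 0]], [[0, 0, -0.6], [0, 0, 0]], [[0, 0, -1.1], [0, 0, 0]], [[0, 0, -1.6], [0, 0, 0]], [[0, 0, -1.92], [0, 0, 0]]]' > path.dat && python3 nudge.py path.dat >/dev/null;  python3 to.py 549.1 89 168 2.65
```

```text
t 5.1 pos [ 548.315 -114.292  172.955] [-3.142  0.002  2.914] delta [ 45.152 198.219   4.848] rot [0.    0.002 0.264] F [-0.723 -0.385 -2.496] M [ 0.043 -0.163  0.024] gap 17.74310291439551 q6 -1.6139098638309244
```

Converted, 198.2 mm is 3.964, 176 mm is 3.52.

```bash
echo '[[[0.18, 0.8, 0], [0, 0, 0.06]], [[0.4, 1.72, 0], [0, 0, 0.15]], [[0.62, 2.68, 0], [0, 0, 0.22]], [[0.8, 3.52, 0], [0, 0, 0.26]], [[0.904, 3.964, 0], [0, 0, 0.264]]]' > path.dat && python3 nudge.py path.dat >/dev/null; echo '[[[0, 0, 0], [0, 0, 0]], [[0, 0, 0], [0, 0, 0]]]' > path.dat && python3 nudge.py path.dat >/dev/null;  python3 to.py 549.1 89 168 2.65; python3 look.py w3
```

```text
t 5.8 pos [548.643  89.014 170.763] [-3.141  0.     2.651] delta [-0.409  0.204  2.763] rot [-0.     0.     0.001] F [-0.697 -0.269 -2.367] M [-0.043 -0.161  0.02 ] gap 17.487229720213953 q6 -0.9848957591385232
```

View pics/w3.png

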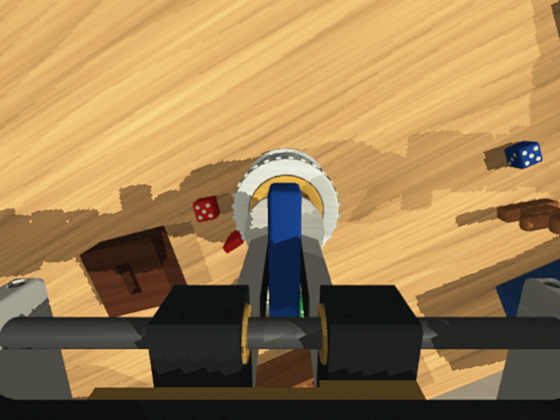

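The stand is empty with its slot bare at (130,280), and the key is square in the fingers over the insert at (285,200). I'll lower it into the recess.

Converted, 27 mm is 0.54, 25 mm is 0.5.

```bash
echo '[[[-0.008, 0.004, 0.2], [0, 0, 0]], [[-0.008, 0.004, 0.36], [0, 0, 0]], [[-0.008, 0.004, 0.46], [0, 0, 0]], [[-0.008, 0.004, 0.5], [0, 0, 0]], [[-0.008, 0.004, 0.54], [0, 0, 0]]]' > path.dat && python3 nudge.py path.dat >/dev/null;  python3 to.py 549.1 89 140.7 2.65
```

```text
t 6.35 pos [549.18   88.89  143.216] [-3.142 -0.     2.65 ] delta [0.122 0.06  2.516] rot [-0. -0. -0.] F [ 0.076  0.561 -1.376] M [-0.008 -0.17  -0.011] gap 17.68549013217564 q6 -0.9841212393987137
```

No contact yet, and the blade should be inside the funnel. I'll go down to the floor.

```bash
echo '[[[0, 0, 0.02], [0, 0, 0]], [[0, 0, 0.04], [0, 0, 0]], [[0, 0, 0.054], [0, 0, 0]], [[0, 0, 0.054], [0, 0, 0]]]' > path.dat && python3 nudge.py path.dat >/dev/null;  python3 to.py 549.1 89 140.7 2.65
```

```text
t 6.75 pos [549.322  89.045 141.088] [3.141 0.    2.65 ] delta [ 0.174 -0.145  0.388] rot [ 0.  0. -0.] F [-0.648 -0.658  0.704] M [-0.068 -0.031 -0.015] gap 17.54875737335291 q6 -0.9840737755321226
```

Converted, 0.3 mm is 0.006, 0.5 mm is 0.01.

```bash
echo '[[[0, 0, 0.006], [0, 0, 0]], [[0, 0, 0.01], [0, 0, 0]], [[0, 0, 0.01], [0, 0, 0]]]' > path.dat && python3 nudge.py path.dat >/dev/null;  python3 to.py 549.1 89 140.7 2.65
```

```text
t 7.05 pos [549.4    89.076 140.815] [3.141 0.001 2.65 ] delta [ 0.228 -0.209  0.114] rot [ 0.     0.001 -0.   ] F [-1.288 -0.554  6.201] M [-0.07   0.189  0.011] gap 17.306143897742142 q6 -0.984104251589314
```

Contact at about 8 N on the recess floor. Now I'll turn clockwise toward the slot while pressing.

```bash
echo '[[[0, 0, 0], [0, 0, 0.05]], [[0, 0, 0], [0, 0, 0.1]], [[0, 0, 0.004], [0, 0, 0.15]], [[0, 0, 0.006], [0, 0, 0.2]], [[0, 0, 0.01], [0, 0, 0.24]]]' > path.dat && python3 nudge.py path.dat;  python3 to.py 549.1 89 140.7 2.4
```

```text
clock: 7.55
eef_pos: [549.0, 89.0, 139.4]
eef_rot: [-3.141, -0.0, 2.408]
wrist_force: [0.1, -0.2, -2.2]
finger_gap: 17.4
finger_force: 50.0
t 7.55 pos [549.02   89.032 139.436] [-3.141 -0.     2.408] delta [-0.081  0.029 -1.264] rot [-0.    -0.     0.008] F [ 0.145 -0.246 -2.238] M [-0.026 -0.119 -0.002] gap 17.418510988283366 q6 -0.7420174118292978
```

The force vanished, so the blade has entered the slot. I'll lower it home, which should be at about TCP z 125.

Converted, 13 mm is 0.26, 11 mm is 0.22.

```bash
echo '[[[0, 0, 0.06], [0, 0, 0]], [[0, 0, 0.12], [0, 0, 0]], [[0, 0, 0.18], [0, 0, 0]], [[0, 0, 0.22], [0, 0, 0]], [[0, 0, 0.26], [0, 0, 0]]]' > path.dat && python3 nudge.py path.dat>/dev/null;  python3 to.py 549.1 89 124.8 2.4;echo '[[[0, 0, 0.016], [0, 0, 0]], [[0, 0, 0.032], [0, 0, 0]], [[0, 0, 0.036], [0, 0, 0]], [[0, 0, 0.036], [0, 0, 0]]]' > path.dat && python3 nudge.py path.dat>/dev/null;  python3 to.py 549.1 89 124.8 2.4
```

```text
t 8.05 pos [549.128  89.052 126.451] [-3.141 -0.     2.41 ] delta [-0.014 -0.057  1.651] rot [-0.   -0.    0.01] F [-0.403 -0.453 -1.777] M [ 0.063 -0.111  0.021] gap 17.520585081654783 q6 -0.7443695311845437
t 8.45 pos [549.223  89.062 125.195] [3.141 0.    2.41 ] delta [ 0.05  -0.128  0.395] rot [0.   0.   0.01] F [-2.095 -0.726  0.448] M [-0.077  0.045 -0.033] gap 17.921773235367006 q6 -0.7440691663678515
```

Home, with the collar on the insert. Now I'll turn clockwise and watch Mz.

```bash
echo '[[[0, 0, 0], [0, 0, 0.1]], [[0, 0, 0], [0, 0, 0.2]], [[0, 0, 0], [0, 0, 0.3]], [[0, 0, 0], [0, 0, 0.4]], [[0, 0, 0], [0, 0, 0.5]]]' > path.dat && python3 nudge.py path.dat>/dev/null;  python3 to.py 549.1 89 124.8 1.9;echo '[[[0, 0, 0], [0, 0, 0.08]], [[0, 0, 0], [0, 0, 0.16]], [[0, 0, 0], [0, 0, 0.24]], [[0, 0, 0], [0, 0, 0.28]]]' > path.dat && python3 nudge.py path.dat>/dev/null;  python3 to.py 549.1 89 124.8 1.6
```

```text
t 8.95 pos [549.605  89.017 125.253] [3.14  0.001 1.906] delta [ 0.15  -0.483  0.452] rot [0.001 0.001 0.006] F [ 1.463 -0.169 -0.531] M [-0.107 -0.355  0.13 ] gap 17.843024020744913 q6 -0.2401733313396702
t 9.35 pos [549.348  88.931 125.212] [3.141 0.    1.627] delta [ 0.083 -0.244  0.412] rot [0.001 0.    0.027] F [-0.487 -1.008 -0.175] M [-0.247  0.002  0.2  ] gap 17.485124404288833 q6 0.03884056899519933
```

```bash
m(){ python3 to.py 549.1 89 124.8 1.4 | grep -o "pos.*\] d\|M.*\]" | tr '\n' ' ';echo; }
echo '[[[0, 0, 0], [0, 0, 0.03]], [[0, 0, 0], [0, 0, 0.05]]]' > path.dat && python3 nudge.py path.dat>/dev/null;m
echo '[[[0, 0, 0], [0, 0, 0.03]], [[0, 0, 0], [0, 0, 0.05]]]' > path.dat && python3 nudge.py path.dat>/dev/null;m
echo '[[[0, 0, 0], [0, 0, 0.03]], [[0, 0, 0], [0, 0, 0.05]]]' > path.dat && python3 nudge.py path.dat>/dev/null;m
```

```text
pos [549.294  88.945 125.199] [3.141 0.    1.579] d M [-0.352  0.067  0.178] 
pos [549.239  88.952 125.179] [3.141 0.    1.529] d M [-0.419  0.192  0.128] 
pos [549.222  88.983 125.167] [3.141 0.    1.479] d M [-0.441  0.322  0.156]
```

```bash
m(){ python3 to.py 549.1 89 124.8 1.4 | grep -o "pos.*\] d\|M.*\]" | tr '\n' ' ';echo; }
echo '[[[0, 0, 0], [0, 0, 0.02]], [[0, 0, 0], [0, 0, 0.03]]]' > path.dat && python3 nudge.py path.dat>/dev/null;m
echo '[[[0, 0, 0], [0, 0, 0.02]], [[0, 0, 0], [0, 0, 0.03]]]' > path.dat && python3 nudge.py path.dat>/dev/null;m
echo '[[[0, 0, 0], [0, 0, 0.02]], [[0, 0, 0], [0, 0, 0.03]]]' > path.dat && python3 nudge.py path.dat>/dev/null;m; python3 look.py w4; python3 - <<'E'
from h import *
f=np.load('pics/w4.npz');p=f['p'];cam=campose('wrist',dict(eef_pos=f['pos'],eef_rot=f['rot']))
for c,st,px in blobs(p,'red',15): print(c,st,toplane(c,90,*cam)[0])
E
```

```text
pos [549.194  88.998 125.143] [3.141 0.    1.449] d M [-0.52   0.456  0.123] 
pos [549.196  88.98  125.15 ] [3.141 0.    1.419] d M [-0.499  0.487  0.194] 
pos [549.165  88.99  125.161] [3.142 0.    1.389] d M [-0.541  0.53   0.157] 
[551.90436113 208.28844682] [ 543  162   17   89 1307] [748.18201326  68.00514222  90.        ]
```

View pics/w4.png

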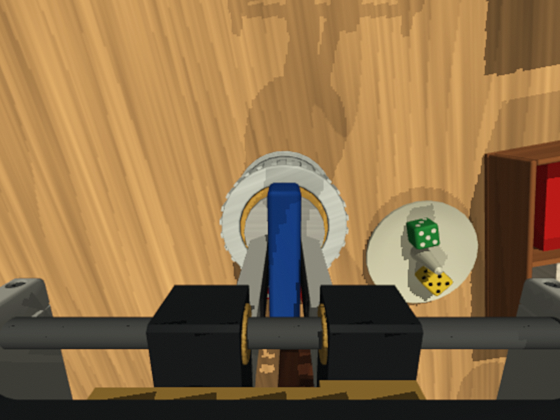

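The pointer and tab are hidden behind the fingers here. Torque is still about 0.15 N m, so the cap is still turning.

```bash
m(){ python3 to.py 549.1 89 124.8 1.4 | grep -o "pos.*\] d\|M.*\]" | tr '\n' ' ';echo; }
echo '[[[0, 0, 0], [0, 0, 0.02]], [[0, 0, 0], [0, 0, 0.03]]]' > path.dat && python3 nudge.py path.dat>/dev/null;m
echo '[[[0, 0, 0], [0, 0, 0.02]], [[0, 0, 0], [0, 0, 0.03]]]' > path.dat && python3 nudge.py path.dat>/dev/null;m
echo '[[[0, 0, 0], [0, 0, 0.02]], [[0, 0, 0], [0, 0, 0.03]]]' > path.dat && python3 nudge.py path.dat>/dev/null;m
python3 - <<'E'
from h import *
for n in('top','scene'):
    p,d=manip.camera(n);cam=campose(n);np.savez(f'pics/{n}1.npz',p=p)
    for c,st,px in blobs(p,'red',4):
        w=toplane(c,90,*cam)[0]
        if np.hypot(w[0]-548,w[1]-88)<80: print(n,c,st[4],w)
E
```

```text
pos [549.135  89.007 125.146] [-3.142  0.     1.359] d M [-0.536  0.579  0.177] 
pos [549.101  89.025 125.148] [-3.142  0.     1.329] d M [-0.563  0.64   0.214] 
pos [549.06   89.008 125.131] [-3.141  0.     1.299] d M [-0.485  0.75   0.109] 
top [267.66666667 217.47619048] 21 [552.56966627  29.61953101  90.        ]
scene [294.625 197.5  ] 8 [554.6318503   47.00587345  90.        ]
scene [289.61538462 204.44230769] 52 [567.02471574  21.9787355   90.        ]
```

```bash
m(){ python3 to.py 549.1 89 124.8 1.4 | grep -o "pos.*\] d\|M.*\]" | tr '\n' ' ';echo; }
echo '[[[0, 0, 0], [0, 0, 0.02]], [[0, 0, 0], [0, 0, 0.03]]]' > path.dat && python3 nudge.py path.dat>/dev/null;m
echo '[[[0, 0, 0], [0, 0, 0.02]], [[0, 0, 0], [0, 0, 0.03]]]' > path.dat && python3 nudge.py path.dat>/dev/null;m
echo '[[[0, 0, 0], [0, 0, 0.02]], [[0, 0, 0], [0, 0, 0.03]]]' > path.dat && python3 nudge.py path.dat>/dev/null;m
```

```text
pos [549.098  89.032 125.142] [-3.142  0.     1.269] d M [-0.535  0.652  0.397] 
pos [549.064  89.041 125.138] [-3.141  0.     1.239] d M [-0.507  0.695  0.36 ] 
pos [549.061  89.038 125.159] [-3.141  0.     1.209] d M [-0.543  0.736  0.407]
```

Torque jumped to about 0.38 N m at yaw ≈1.28: the cap is at its stop and the clutch is slipping (~0.07 rad so far). I'll add 0.12 rad for about 11° in total.

```bash
m(){ python3 to.py 549.1 89 124.8 1.4 | grep -o "pos.*\] d\|M.*\]" | tr '\n' ' ';echo; }
echo '[[[0, 0, 0], [0, 0, 0.03]], [[0, 0, 0], [0, 0, 0.06]]]' > path.dat && python3 nudge.py path.dat>/dev/null;m
echo '[[[0, 0, 0], [0, 0, 0.03]], [[0, 0, 0], [0, 0, 0.06]], [[0, 0, 0], [0, 0, 0.06]]]' > path.dat && python3 nudge.py path.dat>/dev/null;m
echo '[[[0, 0, 0], [0, 0, -0.03]], [[0, 0, 0], [0, 0, -0.06]], [[0, 0, -0.006], [0, 0, -0.06]]]' > path.dat && python3 nudge.py path.dat>/dev/null;m
echo '[[[0, 0, 0], [0, 0, 0]], [[0, 0, 0], [0, 0, 0]], [[0, 0, 0], [0, 0, 0]], [[0, 0, 0], [0, 0, 0]]]' > path.dat && python3 nudge.py path.dat 50;m
```

```text
pos [548.975  89.049 125.113] [-3.141  0.     1.149] d M [-0.499  0.855  0.394] 
pos [548.925  89.106 125.141] [-3.141  0.     1.089] d M [-0.486  0.942  0.261] 
pos [549.256  89.209 125.206] [ 3.141 -0.     1.15 ] d M [-0.033 -0.125  0.019] 
clock: 13.1
eef_pos: [549.1, 89.1, 125.1]
eef_rot: [-3.141, 0.0, 1.15]
wrist_force: [0.0, -0.3, 1.0]
finger_gap: 46.5
finger_force: 0.0
pos [549.137  89.074 125.138] [-3.141  0.     1.15 ] d M [-0.004 -0.09   0.023]
```

The fingers are free. I'll rise straight up, then back off and check.

Converted, -110 mm is -2.2, -80 mm is -1.6.

```bash
echo '[[[0, 0, -0.16], [0, 0, 0]], [[0, 0, -0.5], [0, 0, 0]], [[0, 0, -1], [0, 0, 0]], [[0, 0, -1.6], [0, 0, 0]], [[0, 0, -2.2], [0, 0, 0]]]' > path.dat && python3 nudge.py path.dat; echo '[[[-0.4, 0, -0.2], [0, 0, 0]], [[-1, 0, -0.4], [0, 0, 0]], [[-1.6, 0, -0.4], [0, 0, 0]], [[-1.6, 0, -0.4], [0, 0, 0]], [[-1.6, 0, -0.4], [0, 0, 0]]]' > path.dat && python3 nudge.py path.dat>/dev/null; python3 look.py w5; python3 - <<'E'
from h import *
f=np.load('pics/w5.npz');p=f['p'];cam=campose('wrist',dict(eef_pos=f['pos'],eef_rot=f['rot']))
for c,st,px in blobs(p,'red',10): print(c,st[4],toplane(c,90,*cam)[0])
for c,st,px in blobs(p,'blue',300):
    print('bar',c,cv2.minAreaRect(toplane(px,155.5,*cam)[:,:2].astype(np.float32)))
p,d=manip.camera('top'); cv2.imwrite('pics/top2.png',cv2.resize(p[140:270,140:430],None,fx=2.7,fy=2.7)[...,::-1])
E
```

```text
clock: 13.6
eef_pos: [549.0, 89.0, 237.0]
eef_rot: [3.141, -0.0, 1.15]
wrist_force: [-1.1, -0.9, -0.3]
finger_gap: 50.0
finger_force: 0.0
[501.28127793  56.16689008] 4476 [784.2179885   53.43439775  90.        ]
[306.01036269 160.84455959] 193 [554.72522394  36.81946861  90.        ]
[292.39593909 188.88832487] 197 [527.26898295  13.18655835  90.        ]
bar [283.93423097 117.54117038] ((549.7539672851562, 87.58543395996094), (87.67308044433594, 16.72233009338379), 65.95063018798828)
```

View pics/w5.png

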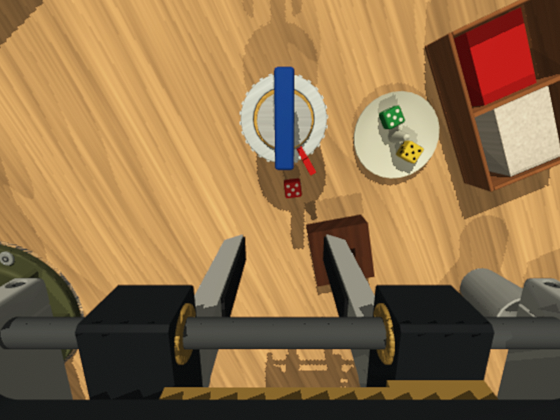

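View pics/top2.png

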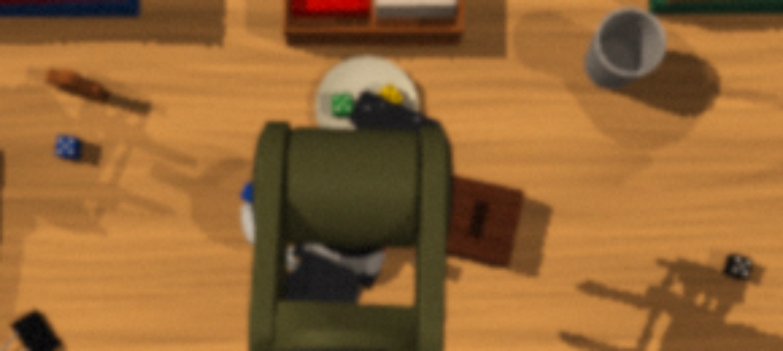

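The pointer and tab now form one red line from (298,150) to (313,172). The key stands upright and home in the insert, the gripper is clear, and the neighbouring things look undisturbed. From the yaw travelled after the stop, the slip is about 11–13°.

```bash
python3 -c "
from cell import manip;print(manip.sign_off())"
```

```text
the job is handed in; nothing more can be done
None
```

The canister is shut and handed in: pointer in line with the red tab, clutch slipped an estimated 11–13° (from tool rotation and torque), key left standing in the cap, and nothing else seen to move in the final views.

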